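Count to the third gap of the brick rack and push the soldering brick home

ROBOT

A 6-joint arm with a two-finger parallel gripper is mounted at the origin on the work surface. World frame = base frame: x ahead of the robot, y to its left, z up, the work surface at z = 0. Lengths are in m, angles in degrees, forces in N, time in s.
With the tool pointing down it reaches from about 0.35 to 0.875 m from the base axis. Payload 4.2 kg.
Tool frame: the origin (TCP) lies on the centre line of the jaws, within the pads' length; the fingertips stand tip_reach ahead of it and the grasp point (between the pads) is the TCP (tip_reach is the distance from the TCP to the fingertips, in m); z points along the fingers, y is the line along which they close (so a half turn about z gives the same grasp; the last joint's range is limited). The gripper opens to 87 mm and grips with 3 to 60 N. Pads are 19 mm wide; open, the fingers measure 117 mm over their backs; the gripper's body (75 mm by 190 mm) begins 51 mm behind the grasp point.
Start: joints at [-61.387, 22.042, 0.453, 0, -68.411, -14.817], TCP at [0.149, -0.607, 0.242] pointing down, gripper open.
Joint ranges: [-179.83, 179.83], [-69.29, 118.12], [-61.27, 80.66], [-181.25, 117.63], [-171.15, -9.14], [-177.46, 177.46]. Speed limits (degrees/s): [159.86, 159.86, 180, 180, 180, 180].

INTERFACE

Orientations are given as a 3x3 rotation matrix whose columns are the frame's x, y, z axes.
In Python, from station import sense, capture, finish_job, tip_reach gives the robot as it stands.
- The arm moves only by the tool arm_command, never from a script. Its argument "deltas" is a list of rows, each a list of 7 numbers: the turn, a rotation vector about the tool's x, y, z in rad, then the shift along the tool's x, y, z in cm, then the closure, from -1 (fully open) to 1 (shut), so that 0 is half open. In form: [[rx, ry, rz, dx, dy, dz, hand], ...]. A call has 1 to 8 rows; each row is the pose to reach, as a shift and turn from the pose commanded when the call began, along the tool's axes at that moment; what a row does not reach only later rows make up. A row lasts 1/12 s, in which the tool goes at most 41.7 mm and 7.16 degrees, less where a joint would pass 70% of its speed; a pose out of reach is approached as far as the arm can. A call with a gripper value outside its range is refused whole. The fingers move at their own pace and stop on an object; the grip force is fixed at half the most. Time passes only in rows, so rows that repeat a pose let the fingers close. It gives the time, the measured TCP pose, the force, the opening and the grip force at its end, in the units of the state.
- sense(): the state, without advancing time (a new reading comes with each control period).
- capture(name): name is "side" or "top" or "wrist"; returns a dict with "pixels" (420x560x3 uint8, blue, green, red), "fovy" (degrees; the focal length in pixels is half the picture's height over the tangent of half this angle, whatever the lens; pixels are square), "cx", "cy" (the principal point, pixels), "rvec" (rotation vector, rad) and "tvec" (3), from world to camera coordinates, as OpenCV has them. Camera axes: x right, y down, z forward; pixel columns grow to the right and rows downward; lengths in m; the calibration is good to about 2 mm. The wrist camera is an equidistant fisheye: a pixel r from the principal point sees the ray r / f radians off the axis. A picture is of the moment at which its call begins. There is no depth.
- finish_job(): hands the job in; it is judged then, once.
The state is a dict: "time_s": time; "joints": joint angles; "joint_velocities": joint speeds; "effort": joint torques, N m; "tcp_pos": TCP position; "ee_rot": TCP orientation; "wrist_force": force on the tool from outside, world axes, zero at the start; "moment": the same for the moment, N m; "gripper_width": opening from 0.0 (shut) to 1.0 (fully open); "gripper_force": force on a finger pad.
Only numpy, scipy, OpenCV 4.12 (cv2) and the standard library are available. Lean on these libraries where they do the work, as an engineer would, in place of code of your own. Each camera call takes 0.05 s, during which the arm holds its last target. There are 200 camera calls.

TASK

Run a fingertip along the top rail of the brick rack from its red left end, touching it over the first, the second and the third gap in turn, and go no further along it. Then push the black soldering brick along the bench with your fingertips, without picking it up or letting it fall over, into that third gap until it sits fully home against the stop bar, and draw the hand clear. Leave the other gaps and everything else on the bench as they are.

Things in the scene. Friction and masses are not known exactly. Their poses are not given: they have to be found in the camera images.
- rack: Fixed, rigid brick rack: six upright hoops of dark 8 mm steel rod, 52 mm apart, make five gaps 44 mm clear, open towards the robot. Origin on the bench at the mouth of the third (middle) gap, mid-way across it; x runs into the gaps, y to the rack's left end, z up. Gap k from the left is centred at y = (3 - k) x 52 mm. Hoops span x = 0 to 88 mm, 44 mm high in front, 74 mm at the back.
- gap3_stop (a point): Point on the rack's rear stop bar, mid-way across the third gap, 17 mm above the bench and 82 mm in from the mouth: where the brick's leading end rests when home. The bar (z 10 to 24 mm) ends all five gaps.
- rail_left_end (a point): Red plastic cap at the left end of the flat top rail, next to the first gap (the right end's cap is black). The rail, 20 mm wide, crosses over all the hoops at x = 52 to 72 mm in the rack's frame, underside 74 mm and top 80 mm above the bench.
- rail1: The 44 mm length of the bright steel top rail that spans the first gap from the left, 20 mm wide and 6 mm thick; origin at the middle of its top face, 80 mm above the bench; axes as the rack's.
- rail2: The 44 mm length of the bright steel top rail that spans the second gap from the left, 20 mm wide and 6 mm thick; origin at the middle of its top face, 80 mm above the bench; axes as the rack's.
- rail3: The 44 mm length of the bright steel top rail that spans the third gap from the left, 20 mm wide and 6 mm thick; origin at the middle of its top face, 80 mm above the bench; axes as the rack's.
- rail4: The 44 mm length of the bright steel top rail that spans the fourth gap from the left, 20 mm wide and 6 mm thick; origin at the middle of its top face, 80 mm above the bench; axes as the rack's.
- rail5: The 44 mm length of the bright steel top rail that spans the fifth gap from the left, 20 mm wide and 6 mm thick; origin at the middle of its top face, 80 mm above the bench; axes as the rack's.
- block: The soot-black soldering brick to be put away: 90 mm long (its x), 34 mm thick (y), 50 mm tall (z), about 0.2 kg, loose, standing on its long narrow edge on the bench in front of the rack. Origin at the centre of its underside. It slides on the bench; pushed above mid-height it may topple.
- block_center (a point): Centre of the black brick, 25 mm above its underside. When it is home in the third gap against the stop bar this lies at x = 37 mm, y = 0 in the rack's frame, and the brick sticks out 8 mm in front of the hoops.
- stored_a: Cream brick of the same size as the black one, loose, standing in the first or the fifth gap; origin at the centre of its underside. To be left alone.
- stored_b: Tan brick of the same size, loose, standing in the first or the fifth gap, whichever the cream one leaves; origin at the centre of its underside. To be left alone.
- flux_jar: White-capped jar 56 mm across and 70 mm tall standing just beyond the rack's right end; origin at the centre of its underside. To be left alone.
- blue_dish: Shallow round blue plastic dish 64 mm across, 22 mm tall, just beyond the rack's left end; origin at the centre of its underside. To be left alone.
- beaker: Glass beaker 84 mm across, 95 mm tall, to the left of the rack; origin at the centre of its underside. To be left alone.
- honeycomb_board: Cream soldering board 130 x 95 x 12 mm with rows of dark holes, lying flat to the left of the work; origin at the centre of its underside. To be left alone.
- hammer: Hammer 240 mm long lying to the right of the work; its handle runs along its x. To be left alone.

How it is judged (in metres and radians):
On the way, in this order (a step that is already met when the one before it is completed fails the run):
1. A fingertip touches the rail over the first gap (contact force between the fingers and rail1 above 0.3 N), for 0.05 s.
2. A fingertip touches the rail over the second gap (contact force between the fingers and rail2 above 0.3 N), for 0.05 s.
3. A fingertip touches the rail over the third gap (contact force between the fingers and rail3 above 0.3 N), for 0.05 s.
4. The black brick is pushed fully home into the third gap (x of block_center in the frame of rack between 0.032 and 0.045 m and y of block_center in the frame of rack between -0.009 and 0.009 m and angle between the x axis of block and the x axis of rack, either way round below 0.17 rad and angle between block's own z axis and vertical below 0.1 rad and height (world z) of block_center below 0.03 m), for 0.2 s.
At the end, for the whole second after the job is handed in: The black brick stands upright on the bench in the third gap, square to it (within about 10 degrees) and within 5 mm of fully home against the stop bar, at rest; the other bricks and things are within 20 mm of where they stood (all of step 4 and linear speed of block below 0.01 m/s and angular speed of block below 0.1 rad/s and distance of each of stored_a, stored_b, flux_jar, blue_dish, beaker, honeycomb_board, hammer from where it was at the start of the episode below 0.02 m); the robot touches nothing.
It fails at once if The black brick is lifted off the bench (more than 8 mm) (height (world z) of block_center above 0.033 m).
It fails at once if The black brick falls over (angle between block's own z axis and vertical above 0.5 rad).
It fails at once if The black brick is pushed into another gap or past the rack (x of block_center in the frame of rack above -0.02 m and (y of block_center in the frame of rack above 0.03 m or y of block_center in the frame of rack below -0.03 m)).
It fails at once if The fingers run along the rail beyond the third gap (contact force between the fingers and rail4 above 1 N or contact force between the fingers and rail5 above 1 N).
It fails at once if Another thing on the bench is displaced by more than 20 mm (distance of any of stored_a, stored_b, flux_jar, blue_dish, beaker, honeycomb_board, hammer from where it was at the start of the episode above 0.02 m).
It also fails if it takes over 67 s, if anything falls off the work surface, if the arm or the gripper's body presses on something with over 40 N, if the wrist force passes 120 N, or if a joint passes its speed limit or range.

## Working session

There is one attempt and no reset: what is moved stays moved. The work goes in short steps, Python scripts to look and compute and a tool call to move; the robot and the scene stay as the last step left them, time stands still between calls to the robot, and variables do not carry over. Pictures are saved under pics/ and viewed, at most 10 in all, crops included, and the job is handed in when it is done.

Besides the shell and the picture viewer there is one more tool, called after "Request:" as a command line: name --pt "numbers of a row" for each row, then --argument value for the rest. arm_command: Moves the arm, as the interface text tells. Its arguments: {"type":"object","properties":{"deltas":{"type":"array"}},"required":["deltas"]}

```bash
ls; mkdir -p pics; cat > h.py <<'E'
import numpy as np, cv2
from station import sense, capture, finish_job, tip_reach
def K(c):
    f=c["pixels"].shape[0]/2/np.tan(np.radians(c["fovy"])/2)
    return np.array([[f,0,c["cx"]],[0,f,c["cy"]],[0,0,1.]])
def cast(c,uv,z):
    R=cv2.Rodrigues(np.array(c["rvec"],float))[0]; t=np.array(c["tvec"],float).ravel()
    o=-R.T@t; d=R.T@np.linalg.inv(K(c))@np.array([uv[0],uv[1],1.])
    return o+d*(z-o[2])/d[2]
def proj(c,P):
    return cv2.projectPoints(np.array(P,float).reshape(-1,3),np.array(c["rvec"],float),np.array(c["tvec"],float),K(c),None)[0].reshape(-1,2)
E
python3 - <<'E'
from h import *
print(tip_reach if not callable(tip_reach) else tip_reach())
s=sense();print(s["tcp_pos"],s["ee_rot"],s["wrist_force"],s["gripper_width"])
for n in("top","side"):
    c=capture(n);cv2.imwrite(f"pics/{n}0.png",c["pixels"])
    R=cv2.Rodrigues(np.array(c["rvec"],float))[0];print(n,-R.T@np.array(c["tvec"]).ravel(),c["fovy"],R)
E
```

```text
pics
0.019
[ 0.14894891 -0.60641353  0.2404584 ] [[-9.71180340e-01 -2.38344998e-01 -6.39495203e-04]
 [-2.38345827e-01  9.71178050e-01  2.11238639e-03]
 [ 1.17586974e-04  2.20392914e-03 -9.99997564e-01]] [-0.77808376  0.7660196   0.17321399] 1.003402331289713
top [ 0.28384331 -0.04906079  1.65472458] 46.94466269782201 [[-0.01863578 -0.99980294 -0.00683998]
 [-0.98313917  0.01956899 -0.18180877]
 [ 0.1819068   0.0033365  -0.98331012]]
side [0.45231689 0.98217792 0.73215013] 47.61448810027752 [[-0.99039837 -0.13805743  0.00715671]
 [-0.07979618  0.5286346  -0.84509054]
 [ 0.11288774 -0.83754737 -0.5345753 ]]
```

View pics/top0.png

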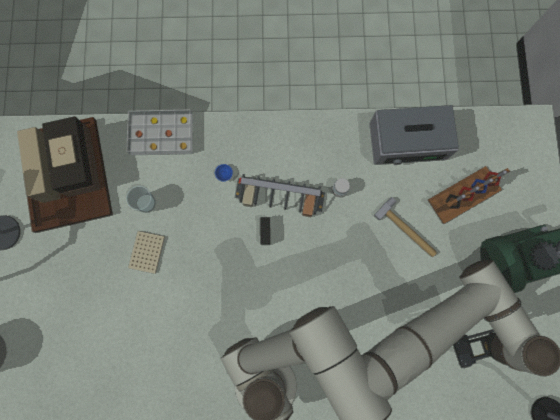

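View pics/side0.png

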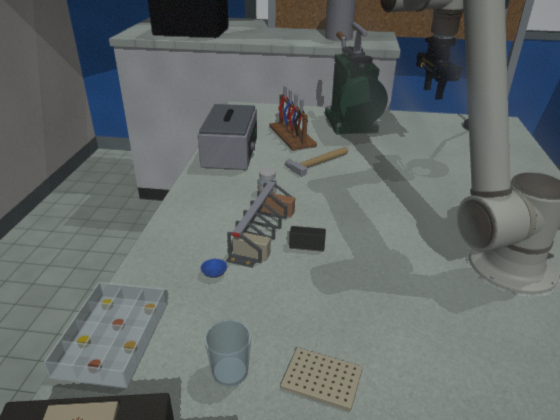

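The top view shows the rail running from about (238,179), its red end, to (326,193), with the black brick at (265,231). The dish is at (223,173) and the jar at (342,187). I'll zoom in on both views.

```bash
python3 - <<'E'
from h import *
a=cv2.imread("pics/top0.png")[150:260,205:365];b=cv2.imread("pics/side0.png")[160:290,190:340]
a=cv2.resize(a,None,fx=5,fy=5,interpolation=cv2.INTER_CUBIC);
cv2.imwrite("pics/c0.png",a)
cv2.imwrite("pics/c1.png",cv2.resize(b,None,fx=4.5,fy=4.5,interpolation=cv2.INTER_CUBIC))
E
```

```text
(no output)
```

View pics/c0.png

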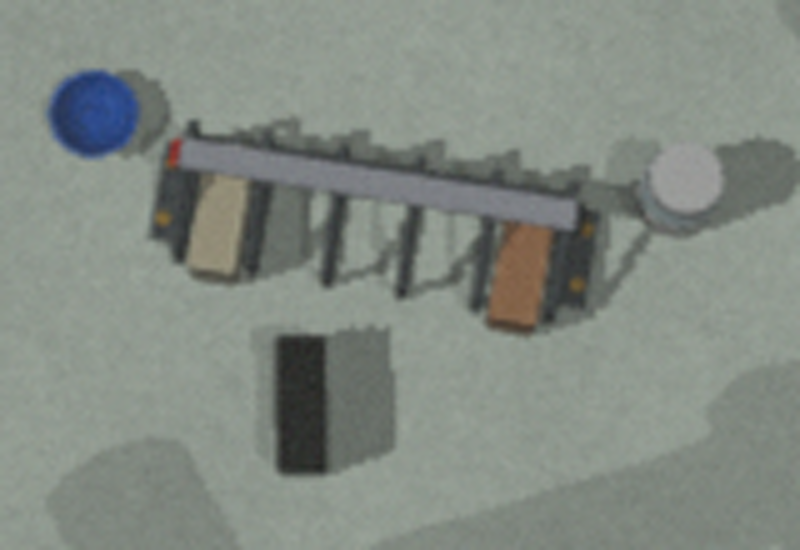

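View pics/c1.png

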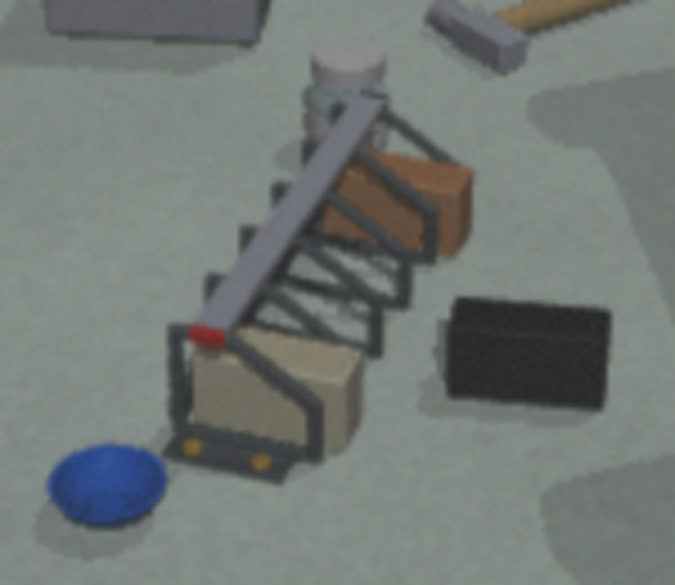

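The crops show the rail's red cap at crop pixel (174,152), which is full-image (239.8,180.4), and the rail ending at (578,214). The brick's top is about (277..327, 336..472). The first and fifth gaps hold the cream and tan bricks. Next I'll measure.

```bash
cat > m.py <<'E'
from h import *
c=capture("top");im=c["pixels"].astype(int);B,G,Rr=im[...,0],im[...,1],im[...,2]
def win(m,u0,u1,v0,v1):
    w=np.zeros(m.shape,bool);w[v0:v1,u0:u1]=1
    n,l,st,ct=cv2.connectedComponentsWithStats((m&w).astype(np.uint8)); i=1+np.argmax(st[1:,4]); return l==i
def rect(m,z):
    v,u=np.nonzero(m); P=np.float32([cast(c,(a,b),z)[:2] for a,b in zip(u,v)])
    return cv2.minAreaRect(P*1000),len(u)
rail=win((B>=G+2)&(B>105)&(Rr>=G-4),236,324,174,200)
blk=win(im.max(2)<60,255,275,212,250)
red=win((Rr>G+40)&(Rr>B+40),234,246,172,190)
print("rail",rect(rail,.08));print("blk",rect(blk,.05))
v,u=np.nonzero(red);redp=cast(c,(u.mean(),v.mean()),.078);print("red",redp,len(u))
E
python3 - <<'E'
exec(open('m.py').read())
for p in [(241,182.6-1.6),(320.5,192.8)]: print(cast(c,p,.08))
cs=capture("side");q=cs["pixels"].astype(int)
r=(q[...,2]>q[...,1]+50)&(q[...,2]>q[...,0]+50);r[:225]=0;r[245:]=0;r[:,:228]=0;r[:,246:]=0
v,u=np.nonzero(r);print("red side",cast(cs,(u.mean(),v.mean()),.077),len(u))
for p in [(190+450/4.5,160+318/4.5),(190+608/4.5,160+312/4.5)]: print("blk far/near left top edge side",p,cast(cs,p,.05))
E
```

```text
rail (((646.1787109375, -62.40937805175781), (265.6815185546875, 19.697864532470703), 79.58564758300781), 379)
blk (((502.75238037109375, -9.417267799377441), (26.894935607910156, 84.39160919189453), 89.056396484375), 234)
red [0.67104352 0.07276155 0.078     ] 8
[0.66701058 0.06760364 0.08      ]
[ 0.62129709 -0.19679766  0.08      ]
red side [0.67005929 0.07530945 0.077     ] 22
blk far/near left top edge side (290.0, 230.66666666666669) [0.54739668 0.00274701 0.05      ]
blk far/near left top edge side (325.1111111111111, 229.33333333333331) [ 0.46034697 -0.01626811  0.05      ]
```

The measurements agree with the given sizes. The rail is about 266 x 20 mm, centred at (0.646,-0.062), with the rack yawed about -10°, so its origin is about (0.585,-0.0515). The brick is at about (0.502,-0.009) with yaw about -1°. I'll move above the red end with the fingers shut and the jaws along the rail.

Request:
arm_command --pt "0 0 0.417 -65.6 50.9 0 1" --pt "0 0 0.417 -65.6 50.9 0 1" --pt "0 0 0.417 -65.6 50.9 0 1" --pt "0 0 0.417 -65.6 50.9 0 1" --pt "0 0 0.417 -65.6 50.9 0 1" --pt "0 0 0.417 -65.6 50.9 0 1" --pt "0 0 0.417 -65.6 50.9 0 1" --pt "0 0 0.417 -65.6 50.9 0 1"

```text
time_s: 0.87
tcp_pos: [0.3524, -0.3498, 0.2417]
ee_rot: [[-0.984, 0.175, 0.0], [0.175, 0.984, -0.0], [-0.0, -0.0, -1.0]]
wrist_force: [1.0, 0.3, 0.0]
gripper_width: 0.477
gripper_force: 0.0
```

Request:
arm_command --pt "0 0 0 -23.9 44.2 0 1" --pt "0 0 0 -23.9 44.2 0 1" --pt "0 0 0 -23.9 44.2 0 1" --pt "0 0 0 -23.9 44.2 0 1" --pt "0 0 0 -23.9 44.2 0 1" --pt "0 0 0 -23.9 44.2 0 1" --pt "0 0 0 -23.9 44.2 0 1" --pt "0 0 0 -23.9 44.2 0 1"

```text
time_s: 1.53
tcp_pos: [0.56, -0.0887, 0.2417]
ee_rot: [[-0.985, 0.175, 0.0], [0.175, 0.985, 0.0], [-0.0, 0.0, -1.0]]
wrist_force: [0.0, -0.3, -1.1]
gripper_width: 0.008
gripper_force: 0.0
```

```bash
cat >> h.py <<'E'
RC=np.array([.646,-.0624]);A=np.radians(-10.1)
RX=np.array([np.cos(A),np.sin(A)]);RY=np.array([-np.sin(A),np.cos(A)]);O=RC-.062*RX
def rk(p): d=np.array(p[:2])-O; return d@RX,d@RY
def goto(x,y,z):   # rack-frame target of TCP -> tool shift, cm
    s=sense();d=np.append(O+x*RX+y*RY,z)-s["tcp_pos"]
    R=np.array(s["ee_rot"]);print("rack",np.round(rk(s["tcp_pos"]),4),"z",s["tcp_pos"][2],"shift cm",np.round(R.T@d*100,2),"yaw y-axis off rack y deg",np.degrees(np.arctan2(R[:2,1]@-RX,R[:2,1]@RY)),"F",s["wrist_force"])
E
python3 -c "
from h import *
goto(.062,.108,.15)"
```

```text
rack [-0.018 -0.041] z 0.24166566355888303 shift cm [-8.01 14.89  9.17] yaw y-axis off rack y deg 0.028468414151024007 F [ 0.04498635 -0.29134277 -1.11051579]
```

Request:
arm_command --pt "0 0 0 -8 14.9 0 1" --pt "0 0 0 -8 14.9 0 1" --pt "0 0 0 -8 14.9 0 1" --pt "0 0 0 -8 14.9 0 1" --pt "0 0 0 -8 14.9 0 1" --pt "0 0 0 -8 14.9 9 1" --pt "0 0 0 -8 14.9 9 1" --pt "0 0 0 -8 14.9 9 1"

```text
time_s: 2.2
tcp_pos: [0.6592, 0.0417, 0.1432]
ee_rot: [[-0.984, 0.177, -0.015], [0.177, 0.984, -0.001], [0.015, -0.004, -1.0]]
wrist_force: [-2.6, -0.7, -2.0]
gripper_width: 0.009
gripper_force: 0.0
```

```bash
python3 - <<'E'
from h import *
goto(.062,.108,.105)
a=capture("top")["pixels"][150:260,205:365];b=capture("side")["pixels"][130:290,170:340]
cv2.imwrite("pics/d.png",np.hstack([cv2.resize(a,(436,300)),cv2.resize(b,(319,300))]))
E
```

```text
rack [0.0567 0.1048] z 0.14324321744019117 shift cm [-0.58  0.34  3.81] yaw y-axis off rack y deg -0.06762920775446418 F [-2.58952718 -0.69813058 -2.00621766]
```

View pics/d.png

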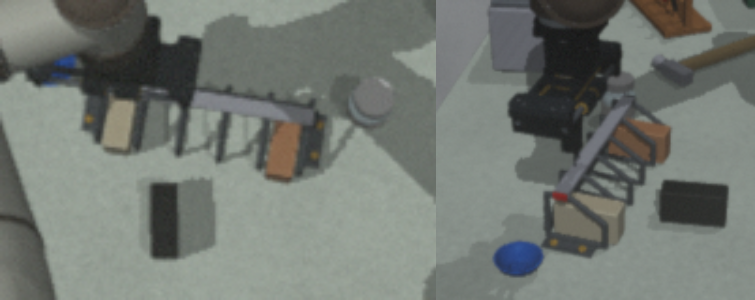

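The hand sits over the left end of the rail, with the fingertips at side-crop (577,148). It was still settling when the picture was taken. Nothing has been disturbed, so I'll descend.

Request:
arm_command --pt "0 0 0 0 0 3 1" --pt "0 0 0 0 0 3 1" --pt "0 0 0 0 0 3 1" --pt "0 0 0 0 0 3 1"

```text
time_s: 2.63
tcp_pos: [0.6656, 0.0419, 0.1247]
ee_rot: [[-0.985, 0.175, 0.004], [0.175, 0.985, 0.0], [-0.004, 0.001, -1.0]]
wrist_force: [0.2, 0.4, 0.5]
gripper_width: 0.006
gripper_force: 0.0
```

```bash
python3 -c "
from h import *
goto(.062,.108,.099)
c=capture('side')
s=sense();t=np.array(s['tcp_pos'])+.019*np.array(s['ee_rot'])[:,2]
print(t,proj(c,t))
a=c['pixels'][160:290,190:340];cv2.imwrite('pics/e.png',cv2.resize(a,None,fx=4,fy=4))"
```

```text
rack [0.0631 0.1061] z 0.12468876641172337 shift cm [0.12 0.18 2.57] yaw y-axis off rack y deg 0.028789739431249024 F [0.20244001 0.35111035 0.46069084]
[0.66574173 0.04200471 0.10574786] [[239.87089842 216.67749138]]
```

View pics/e.png

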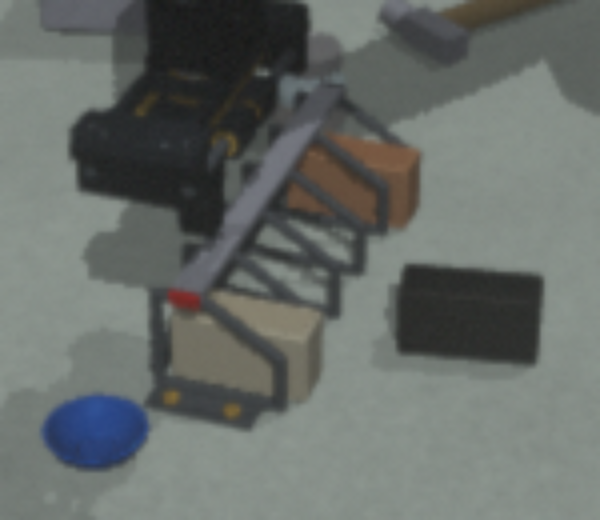

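```bash
python3 -c "
from h import *
c=capture('side')
for y in(.134,.106,0,-.134):
  for x in(.052,.072):
    p=O+x*RX+y*RY; print(x,y,np.round((proj(c,[*p,.08])[0]-[190,160])*4,1))
q=c['pixels'].astype(int);d=(q.max(2)<55);d[:225]=0;d[252:]=0;d[:,:288]=0;d[:,328:]=0
v,u=np.nonzero(d);print('blk px',u.min(),u.max(),v.min(),v.max(),len(u))
"
```

```text
0.052 0.134 [201.1 290.2]
0.072 0.134 [170.  284.1]
0.052 0.106 [218.1 265.2]
0.072 0.106 [187.5 259.3]
0.052 0 [276.9 178.6]
0.072 0 [248.1 173.4]
0.052 -0.134 [340.6  84.7]
0.072 -0.134 [313.9  80.3]
blk px 290 324 227 249 708
```

The tip projects to where it appears, and the rail agrees between the two views to about 3 mm. I'll aim 3 mm nearer and touch down.

Request:
arm_command --pt "0 0 0 0.3 0.2 1.5 1" --pt "0 0 0 0.3 0.2 2.0 1" --pt "0 0 0 0.3 0.2 2.4 1" --pt "0 0 0 0.3 0.2 2.4 1" --pt "0 0 0 0.3 0.2 2.4 1"

```text
time_s: 3.15
tcp_pos: [0.6617, 0.0446, 0.0995]
ee_rot: [[-0.985, 0.175, 0.001], [0.175, 0.985, -0.0], [-0.001, -0.0, -1.0]]
wrist_force: [-3.0, 0.5, 5.3]
gripper_width: 0.009
gripper_force: 2.8
```

Request:
arm_command --pt "0 0 0 0 0 0.1 1" --pt "0 0 0 0 0 0.1 1" --pt "0 0 0 0 0 0.1 1"

```text
time_s: 3.4
tcp_pos: [0.6617, 0.0446, 0.0995]
ee_rot: [[-0.985, 0.174, 0.001], [0.174, 0.985, -0.0], [-0.001, -0.0, -1.0]]
wrist_force: [-5.6, 1.2, 8.3]
gripper_width: 0.006
gripper_force: 4.6
```

In contact at about 8 N. Sliding along the rail now.

Request:
arm_command --pt "0 0 0 0 -0.7 0 1" --pt "0 0 0 0 -1.4 0 1" --pt "0 0 0 0 -2.1 0 1" --pt "0 0 0 0 -2.8 0 1" --pt "0 0 0 0 -3.5 0 1" --pt "0 0 0 0 -4.2 0 1" --pt "0 0 0 0 -4.9 0 1" --pt "0 0 0 0 -5.6 0 1"

```text
time_s: 4.07
tcp_pos: [0.6544, -0.01, 0.0995]
ee_rot: [[-0.985, 0.174, 0.008], [0.174, 0.985, 0.001], [-0.007, 0.003, -1.0]]
wrist_force: [0.4, 3.3, 4.8]
gripper_width: 0.008
gripper_force: 2.8
```

Request:
arm_command --pt "0 0 0 0 -0.7 0 1" --pt "0 0 0 0 -1.4 0 1" --pt "0 0 0 0 -2.1 0 1" --pt "0 0 0 0 -2.8 0 1" --pt "0 0 0 0 -3.5 0 1" --pt "0 0 0 0 -4.2 0 1" --pt "0 0 0 0 -4.8 0 1" --pt "0 0 0 0 -4.8 0 1"

```text
time_s: 4.73
tcp_pos: [0.6458, -0.0584, 0.0995]
ee_rot: [[-0.985, 0.175, 0.007], [0.175, 0.985, -0.0], [-0.007, 0.001, -1.0]]
wrist_force: [0.8, -0.4, 5.1]
gripper_width: 0.007
gripper_force: 2.7
```

```bash
python3 -c "
from h import *
goto(.062,0.003,.099)"
```

```text
rack [0.0611 0.0038] z 0.09946947339941245 shift cm [-0.09 -0.09  0.05] yaw y-axis off rack y deg 0.028115277331361075 F [ 0.84036946 -0.37715109  5.12232805]
```

All three rail lengths were touched. I'll lift and measure the brick and the mouth again on the way to the brick's left side.

Request:
arm_command --pt "0 0 0 0 0 -4 1" --pt "0 0 0 0 0 -8 1" --pt "0 0 0 4 0 -10 1" --pt "0 0 0 8 4 -10 0" --pt "0 0 0 12 8 -10 0" --pt "0 0 0 15 10 -10 0" --pt "0 0 0 15 10 -10 0" --pt "0 0 0 15 10 -10 0"

```text
time_s: 5.4
tcp_pos: [0.5106, 0.0692, 0.1977]
ee_rot: [[-0.985, 0.171, 0.001], [0.171, 0.985, 0.001], [-0.001, 0.001, -1.0]]
wrist_force: [-0.8, -0.0, -0.9]
gripper_width: 0.297
gripper_force: 0.0
```

```bash
python3 - <<'E'
from h import *
s=sense();print(np.round(s["joints"],1),s["gripper_width"])
goto(-.09,.08,.15)
c=capture("wrist");f=K(c)[0,0];R=cv2.Rodrigues(np.array(c["rvec"],float))[0];print(f,c["cx"],c["cy"],-R.T@np.array(c["tvec"]).ravel(),R[2])
cv2.imwrite("pics/w.png",c["pixels"])
E
```

```text
[ 2.580e+01  1.360e+01 -1.860e+01 -1.000e-01 -5.780e+01 -1.256e+02] 0.29677779896885065
rack [-0.0944  0.1058] z 0.19774786038391082 shift cm [-0.43 -2.59  4.77] yaw y-axis off rack y deg 0.2436148892768066 F [-0.84443731 -0.01915136 -0.91284044]
325.19226210127806 278.309088099206 207.97459503550564 [0.44182331 0.0806905  0.3415139 ] [ 0.25135914 -0.04144859 -0.967006  ]
```

View pics/w.png

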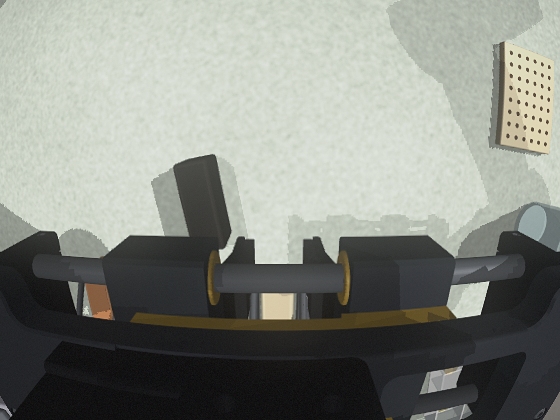

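The wrist view shows the brick's near top corners at about (175,166) and (214,155), with its left edge running to (230,235). The rack is hidden behind the gripper. I'll cast those points onto z=0.05.

```bash
cat >> h.py <<'E'
def castw(c,uv,z):
    R=cv2.Rodrigues(np.array(c["rvec"],float))[0]; o=-R.T@np.array(c["tvec"],float).ravel()
    p=np.array([uv[0]-c["cx"],uv[1]-c["cy"]]);r=np.linalg.norm(p);th=r/K(c)[0,0]
    d=R.T@np.append(p/r*np.sin(th),np.cos(th)); return o+d*(z-o[2])/d[2]
E
python3 - <<'E'
from h import *
c=capture("wrist")
P=[castw(c,p,.05) for p in[(175,166),(214,155),(230,235)]]
for p in P: print(np.round(p,4),np.round(rk(p),4))
d=P[2]-P[1];print("yaw",np.degrees(np.arctan2(d[1],d[0])),"width",np.linalg.norm(P[0]-P[1]))
E
```

```text
[ 0.463  -0.0207  0.05  ] [-0.1255  0.009 ]
[0.4604 0.0182 0.05  ] [-0.1349  0.0468]
[0.5379 0.017  0.05  ] [-0.0584  0.0592]
yaw -0.8753725289774054 width 0.03899179307298847
```

Request:
arm_command --pt "0 0 -1.571 -0.4 -2 4.5 0" --pt "0 0 -1.571 -0.4 -2 4.5 0" --pt "0 0 -1.571 -0.4 -2 4.5 0" --pt "0 0 -1.571 -0.4 -2 4.5 0" --pt "0 0 -1.571 -0.4 -2 4.5 0" --pt "0 0 -1.571 -0.4 -2 4.5 0" --pt "0 0 -1.571 -0.4 -2 4.5 0" --pt "0 0 -1.571 -0.4 -2 4.5 0"

```text
time_s: 6.17
tcp_pos: [0.5147, 0.0454, 0.1515]
ee_rot: [[-0.676, -0.737, 0.0], [-0.737, 0.676, -0.0], [-0.0, -0.0, -1.0]]
wrist_force: [0.2, -0.0, -0.1]
gripper_width: 0.5
gripper_force: 0.0
```

```bash
python3 - <<'E'
from h import *
goto(-.09,.085,.08); R=np.array(sense()["ee_rot"]); print(R, np.degrees(np.arctan2(*R[:2,1][::-1])))
E
```

```text
rack [-0.0862  0.0831] z 0.15152376399239367 shift cm [0.05 0.43 7.15] yaw y-axis off rack y deg 57.5529978470205 F [ 0.23663304 -0.02824252 -0.10466272]
[[-6.76194769e-01 -7.36722794e-01  4.00198801e-04]
 [-7.36722898e-01  6.76194727e-01 -2.52506626e-04]
 [-8.45849314e-05 -4.65579280e-04 -9.99999888e-01]] 137.4529978470205
```

Request:
arm_command --pt "0 0 -0.566 0.0 0.4 0 0" --pt "0 0 -0.566 0.0 0.4 0 0" --pt "0 0 -0.566 0.0 0.4 0 0" --pt "0 0 -0.566 0.0 0.4 0 0" --pt "0 0 -0.566 0.0 0.4 3.5 0" --pt "0 0 -0.566 0.0 0.4 7 0" --pt "0 0 -0.566 0.0 0.4 7 0" --pt "0 0 -0.566 0.0 0.4 7 0"

```text
time_s: 6.83
tcp_pos: [0.5105, 0.0479, 0.0804]
ee_rot: [[-0.181, -0.983, -0.004], [-0.983, 0.181, -0.002], [0.003, 0.003, -1.0]]
wrist_force: [1.4, 0.3, 0.4]
gripper_width: 0.499
gripper_force: 0.0
```

```bash
python3 - <<'E'
from h import *
goto(-.09,.085,.034)
c=capture("wrist");cv2.imwrite("pics/w2.png",c["pixels"])
E
```

```text
rack [-0.0908  0.0848] z 0.08044688573833852 shift cm [-0.04 -0.09  4.64] yaw y-axis off rack y deg 89.65355374978488 F [1.42765083 0.26771792 0.44490369]
```

View pics/w2.png

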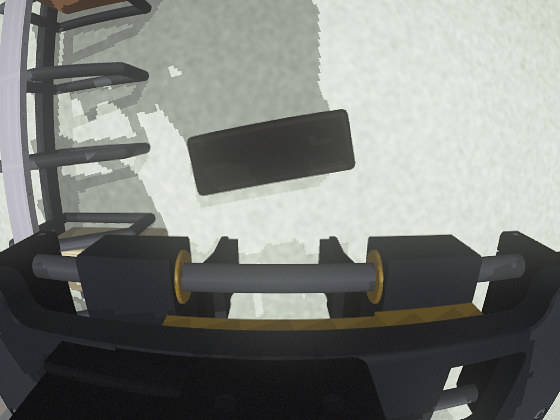

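In this wrist view the brick's top corners are about (188,139), (346,109), (355,168) and (200,195). The front tops of the hoops bounding gap 3 are at (147,75) and (148,149), with the neighbouring hoops at (150,10) and (153,216).

```bash
python3 - <<'E'
from h import *
c=capture("wrist")
for n,p,z in[("h5",(148,10),.04),("h4",(147,75),.04),("h3",(148,149),.04),("h2",(153,216),.04)]+[("b",q,.05) for q in[(188,139),(346,109),(355,168),(200,195)]]:
    w=castw(c,p,z);print(n,np.round(w,4),np.round(rk(w),4))
E
```

```text
h5 [ 0.563  -0.1077  0.04  ] [-0.0117 -0.0592]
h4 [ 0.5698 -0.066   0.04  ] [-0.0124 -0.0169]
h3 [ 0.5783 -0.0217  0.04  ] [-0.0117  0.0282]
h2 [0.586  0.0195 0.04  ] [-0.0114  0.0701]
b [ 0.5492 -0.0217  0.05  ] [-0.0404  0.0231]
b [ 0.4613 -0.0219  0.05  ] [-0.127   0.0075]
b [0.4613 0.0111 0.05  ] [-0.1327  0.0399]
b [0.5494 0.0105 0.05  ] [-0.0458  0.0549]
```

```bash
python3 - <<'E'
from h import *
c=capture("wrist")
P=[castw(c,p,.0) for p in[(148,10),(147,75),(148,149),(153,216)]]
for w in P: print(np.round(w,4),np.round(rk(w),4))
d=P[3]-P[0];print("yaw",np.degrees(np.arctan2(-d[0],d[1])),np.linalg.norm(d))
E
```

```text
[ 0.578  -0.1266  0.    ] [ 0.0063 -0.0751]
[ 0.5863 -0.0757  0.    ] [ 0.0055 -0.0235]
[ 0.5967 -0.0217  0.    ] [0.0063 0.0314]
[0.6061 0.0287 0.    ] [0.0067 0.0826]
yaw -10.255251951725226 0.15774617614841646
```

The hoop span measures 158 mm against the expected 156, so the cast is sound. It puts the gap centre about 3 mm further left, which agrees with the side view. The brick is 88x33, centred at (0.505,-0.0055), with yaw about 0. I'll shift the rack frame, lower the hand and push sideways with both tips, which also squares the brick.

```bash
cat >> h.py <<'E'
O=O+.003*RY+.001*RX
E
python3 -c "
from h import *
goto(-.088,.07,.034)"
```

```text
rack [-0.09    0.0836] z 0.08350514716014279 shift cm [ 1.36 -0.19  4.95] yaw y-axis off rack y deg 89.72484670175818 F [-0.37462289  0.14771304 -0.23875815]
```

Request:
arm_command --pt "0 0 0 0 0 2.5 0" --pt "0 0 0 0 0 4.6 0" --pt "0 0 0 0 0 4.6 0" --pt "0 0 0 0 0 4.6 0"

```text
time_s: 7.32
tcp_pos: [0.5112, 0.0492, 0.0366]
ee_rot: [[-0.18, -0.984, 0.001], [-0.984, 0.18, -0.0], [-0.0, -0.001, -1.0]]
wrist_force: [0.0, 1.0, 0.5]
gripper_width: 0.499
gripper_force: 0.0
```

```bash
python3 -c "
from h import *
goto(-.088,.0265,.034)"
```

```text
rack [-0.0913  0.0832] z 0.0365611892165712 shift cm [ 5.67 -0.35  0.26] yaw y-axis off rack y deg 89.74959298827984 F [0.0276715  1.00658818 0.54071822]
```

Request:
arm_command --pt "0 0 0 0.6 -0.3 0.2 0" --pt "0 0 0 1.2 -0.3 0.2 0" --pt "0 0 0 1.8 -0.3 0.2 0" --pt "0 0 0 2.4 -0.3 0.2 0" --pt "0 0 0 2.9 -0.3 0.2 0" --pt "0 0 0 3.4 -0.3 0.2 0" --pt "0 0 0 3.9 -0.3 0.2 0" --pt "0 0 0 4.3 -0.3 0.2 0"

```text
time_s: 7.98
tcp_pos: [0.5059, 0.0059, 0.0338]
ee_rot: [[-0.18, -0.984, 0.001], [-0.984, 0.18, 0.0], [-0.0, -0.0, -1.0]]
wrist_force: [0.8, 1.2, 0.2]
gripper_width: 0.499
gripper_force: 0.6
```

```bash
python3 -c "
from h import *
goto(-.088,.0265,.034)"
```

```text
rack [-0.0889  0.0396] z 0.03379181283399247 shift cm [ 1.31 -0.1  -0.02] yaw y-axis off rack y deg 89.71719793371713 F [0.79757214 1.16228564 0.19055205]
```

Request:
arm_command --pt "0 0 0 0.4 0 0 0" --pt "0 0 0 0.8 0 0 0" --pt "0 0 0 1.1 0 0 0" --pt "0 0 0 1.3 0 0 0" --pt "0 0 0 1.3 0 0 0" --pt "0 0 0 1.3 0 0 0"

```text
time_s: 8.48
tcp_pos: [0.503, -0.0068, 0.0334]
ee_rot: [[-0.18, -0.984, -0.001], [-0.984, 0.18, -0.0], [0.001, 0.001, -1.0]]
wrist_force: [-0.5, -0.8, 0.6]
gripper_width: 0.502
gripper_force: 0.0
```

```bash
python3 - <<'E'
from h import *
goto(-.088,.0265,.034)
c=capture("wrist");cv2.imwrite("pics/w3.png",c["pixels"][:260])
E
```

```text
rack [-0.0895  0.0267] z 0.03338452571531172 shift cm [ 0.02 -0.15 -0.06] yaw y-axis off rack y deg 89.71527229570928 F [-0.54840175 -0.78955555  0.56238516]
```

View pics/w3.png

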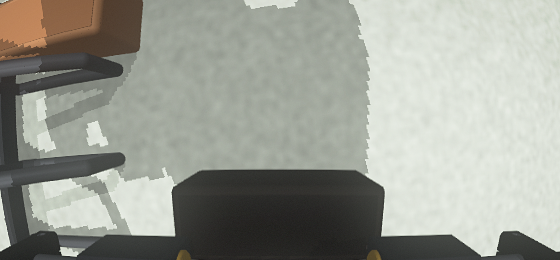

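The brick's right face has its bottom edge from (192,171) to (358,171), square to the jaws. The hoop feet are at (122,160) for hoop 4 and (123,70) for hoop 5. I'll check the lateral offset.

```bash
python3 - <<'E'
from h import *
c=capture("wrist")
for n,p,z in[("h4",(122,160),0),("h5",(123,70),0),("bot",(192,171),0),("bot",(358,171),0),("top",(173,187),.05),("top",(384,187),.05)]:
    w=castw(c,p,z);print(n,np.round(rk(w),4))
goto(-.088,.0265,.1)
E
```

```text
h4 [ 0.0022 -0.0257]
h5 [-0.0004 -0.0791]
bot [-0.0416 -0.0177]
bot [-0.1348 -0.0171]
top [-0.0467 -0.0182]
top [-0.1337 -0.0178]
rack [-0.0894  0.0269] z 0.03339769833310395 shift cm [ 0.04 -0.14 -6.66] yaw y-axis off rack y deg 89.73237014905136 F [ 0.46956007  0.21189438 -0.0489566 ]
```

The brick is square and centred on the gap to about 1 mm, with its centre at x of about -0.089. I'll back off, lift, turn, close and go round behind it.

Request:
arm_command --pt "0 0 0 -1.5 0 0 0" --pt "0 0 0 -3 0 0 0" --pt "0 0 0 -3 0 -4 0" --pt "0 0 0 -3 0 -8 0" --pt "0 0 0.2 -3 0 -9 1" --pt "0 0 0.325 0 4 -9 1" --pt "0 0 0.45 2.7 8 -9 1" --pt "0 0 0.57 2.7 9 -9 1"

```text
time_s: 9.25
tcp_pos: [0.4058, -0.0185, 0.1229]
ee_rot: [[-0.636, -0.772, -0.004], [-0.772, 0.636, -0.0], [0.003, 0.003, -1.0]]
wrist_force: [0.2, 1.1, -0.6]
gripper_width: 0.279
gripper_force: 0.0
```

```bash
python3 -c "
from h import *
goto(-.178,0,.12)"
```

```text
rack [-0.1832 -0.0019] z 0.12294106832415155 shift cm [-0.42 -0.36  0.29] yaw y-axis off rack y deg 60.60435573585069 F [ 0.188589    1.14394333 -0.57047561]
```

Request:
arm_command --pt "0 0 1.058 -0.3 -0.3 0 1" --pt "0 0 1.058 -0.3 -0.3 0 1" --pt "0 0 1.058 -0.3 -0.3 0 1" --pt "0 0 1.058 -0.3 -0.3 0 1" --pt "0 0 1.058 -0.3 -0.3 0 1" --pt "0 0 1.058 -0.3 -0.3 0 1" --pt "0 0 1.058 -0.3 -0.3 0 1" --pt "0 0 1.058 -0.3 -0.3 0 1"

```text
time_s: 9.92
tcp_pos: [0.414, -0.0164, 0.1235]
ee_rot: [[-0.993, 0.116, -0.0], [0.116, 0.993, -0.0], [0.0, -0.0, -1.0]]
wrist_force: [0.1, 0.3, -0.4]
gripper_width: 0.004
gripper_force: 0.0
```

```bash
python3 -c "
from h import *
goto(-.178,-0.0005,.033)"
```

```text
rack [-0.1754  0.0016] z 0.12351787669176456 shift cm [ 0.26 -0.2   9.05] yaw y-axis off rack y deg 3.441612961279258 F [ 0.05172954  0.26793338 -0.37253618]
```

Request:
arm_command --pt "0 0 0.06 0.3 -0.2 3 1" --pt "0 0 0.06 0.3 -0.2 6 1" --pt "0 0 0.06 0.3 -0.2 8 1" --pt "0 0 0.06 0.3 -0.2 9 1" --pt "0 0 0.06 0.3 -0.2 9 1" --pt "0 0 0.06 0.3 -0.2 9 1"

```text
time_s: 10.42
tcp_pos: [0.4109, -0.0181, 0.0333]
ee_rot: [[-0.986, 0.169, -0.001], [0.169, 0.986, -0.001], [0.001, -0.001, -1.0]]
wrist_force: [0.3, -0.2, -0.3]
gripper_width: 0.006
gripper_force: 0.0
```

```bash
python3 -c "
from h import *
goto(-.1,-0.0005,.033)"
```

```text
rack [-0.1783 -0.0006] z 0.03332422460401258 shift cm [-7.83 -0.04  0.02] yaw y-axis off rack y deg 0.3710654796433967 F [ 0.29911498 -0.15949604 -0.26166236]
```

Request:
arm_command --pt "0 0 0 -1 0 0 1" --pt "0 0 0 -2 0 0 1" --pt "0 0 0 -3 0 0 1" --pt "0 0 0 -4 0 0 1" --pt "0 0 0 -5 0 0 1" --pt "0 0 0 -6 0 0 1" --pt "0 0 0 -7 0 0 1" --pt "0 0 0 -7.7 0 0 1"

```text
time_s: 11.08
tcp_pos: [0.4885, -0.0313, 0.0336]
ee_rot: [[-0.986, 0.17, 0.001], [0.17, 0.986, 0.0], [-0.001, 0.0, -1.0]]
wrist_force: [-1.2, 0.7, 0.9]
gripper_width: 0.003
gripper_force: 0.6
```

```bash
python3 - <<'E'
from h import *
goto(-.045,-0.0005,.033)
c=capture("wrist");a=c["pixels"];b=capture("top")["pixels"][150:260,205:365]
cv2.imwrite("pics/f.png",np.hstack([cv2.resize(a,(400,300)),cv2.resize(b,(400,300))]))
E
```

```text
rack [-0.0995 -0.    ] z 0.033588156299889316 shift cm [-5.45 -0.08  0.06] yaw y-axis off rack y deg 0.33286739189093417 F [-1.22970225  0.72163633  0.91649617]
```

View pics/f.png

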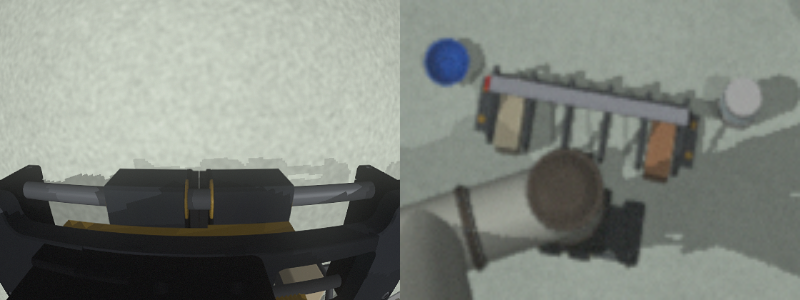

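The brick is hidden under the hand in both views, and nothing else has moved. I'll continue in small steps and watch the force for jamming.

Request:
arm_command --pt "0 0 0 -0.5 -0.05 0 1" --pt "0 0 0 -1.0 -0.05 0 1" --pt "0 0 0 -1.5 -0.05 0 1" --pt "0 0 0 -2 -0.05 0 1" --pt "0 0 0 -2.5 -0.05 0 1" --pt "0 0 0 -3 -0.05 0 1" --pt "0 0 0 -3.5 -0.05 0 1" --pt "0 0 0 -4 -0.05 0 1"

```text
time_s: 11.85
tcp_pos: [0.5268, -0.0384, 0.0336]
ee_rot: [[-0.986, 0.169, -0.0], [0.169, 0.986, -0.0], [0.0, -0.0, -1.0]]
wrist_force: [-0.2, 0.1, -0.6]
gripper_width: 0.006
gripper_force: 0.3
```

Request:
arm_command --pt "0 0 0 -0.5 0 0 1" --pt "0 0 0 -1.0 0 0 1" --pt "0 0 0 -1.5 0 0 1" --pt "0 0 0 -2 0 0 1" --pt "0 0 0 -2.5 0 0 1" --pt "0 0 0 -3 0 0 1" --pt "0 0 0 -3 0 0 1"

```text
time_s: 12.43
tcp_pos: [0.5573, -0.0435, 0.0337]
ee_rot: [[-0.986, 0.169, 0.002], [0.169, 0.986, 0.0], [-0.002, 0.0, -1.0]]
wrist_force: [-0.4, -0.3, 0.1]
gripper_width: 0.006
gripper_force: 0.0
```

```bash
python3 -c "
from h import *
goto(-.0175,-0.0005,.033)"
```

```text
rack [-0.0296  0.0001] z 0.0336804533078684 shift cm [-1.21 -0.06  0.07] yaw y-axis off rack y deg 0.3548429172599763 F [-0.36762884 -0.26560084  0.0980995 ]
```

Running free. I'll make the last centimetre slowly, until the stop bar answers.

Request:
arm_command --pt "0 0 0 -0.3 0 0 1" --pt "0 0 0 -0.6 0 0 1" --pt "0 0 0 -0.8 0 0 1" --pt "0 0 0 -1.0 0 0 1" --pt "0 0 0 -1.2 0 0 1" --pt "0 0 0 -1.2 0 0 1"

```text
time_s: 12.93
tcp_pos: [0.5663, -0.0455, 0.0333]
ee_rot: [[-0.985, 0.17, -0.003], [0.17, 0.985, -0.0], [0.003, -0.001, -1.0]]
wrist_force: [-4.5, 1.7, 2.9]
gripper_width: 0.003
gripper_force: 2.1
```

Request:
arm_command --pt "0 0 0 -0.2 0 0 1" --pt "0 0 0 -0.4 0 0 1" --pt "0 0 0 -0.4 0 0 1" --pt "0 0 0 -0.4 0 0 1"

```text
time_s: 13.27
tcp_pos: [0.5663, -0.046, 0.0327]
ee_rot: [[-0.985, 0.171, -0.011], [0.171, 0.985, -0.0], [0.011, -0.002, -1.0]]
wrist_force: [-11.2, 5.2, 5.8]
gripper_width: 0.004
gripper_force: 6.1
```

A hard stop at the right depth. I'll draw back, lift and move off to the right and back so the top camera can see.

Request:
arm_command --pt "0 0 0 1 0 0 1" --pt "0 0 0 3 0 0 1" --pt "0 0 0 5 0 0 1" --pt "0 0 0 7 0 -2 1" --pt "0 0 0 9 0 -6 1" --pt "0 0 0 11 0 -10 1" --pt "0 0 0 13 -3 -13 1" --pt "0 0 0 13 -7 -15 1"

```text
time_s: 13.93
tcp_pos: [0.434, -0.0824, 0.181]
ee_rot: [[-0.986, 0.164, 0.006], [0.164, 0.986, 0.001], [-0.006, 0.002, -1.0]]
wrist_force: [1.3, -0.5, -0.1]
gripper_width: 0.002
gripper_force: 0.0
```

Request:
arm_command --pt "0 0 0 0 -4 0 1" --pt "0 0 0 0 -8 0 1" --pt "0 0 0 0 -12 0 1" --pt "0 0 0 0 -16 0 1" --pt "0 0 0 0 -18 0 1" --pt "0 0 0 0 -18 0 1" --pt "0 0 0 0 -18 0 1"

```text
time_s: 14.52
tcp_pos: [0.4039, -0.262, 0.1778]
ee_rot: [[-0.985, 0.172, 0.001], [0.172, 0.985, -0.0], [-0.001, -0.0, -1.0]]
wrist_force: [0.7, -0.1, 0.0]
gripper_width: 0.005
gripper_force: 0.0
```

```bash
python3 - <<'E'
from h import *
c=capture("top");im=c["pixels"].astype(int)
def blob(m):
    w=np.zeros(m.shape,bool);w[176:222,262:300]=1
    n,l,st,ct=cv2.connectedComponentsWithStats((m&w).astype(np.uint8));i=1+np.argmax(st[1:,4]);v,u=np.nonzero(l==i);return u,v
u,v=blob(im.max(2)<55)
P=np.float32([rk(cast(c,p,.05)) for p in zip(u,v)])*1000
print("black, rack frame mm",len(u),P.min(0),P.max(0),cv2.minAreaRect(P))
sm=im[186:216,262:304].max(2)
for r in sm[::2]: print(' '.join('%3d'%a for a in r))
a=cv2.imread("pics/top0.png").astype(int); d=np.abs(a-im).max(2)
for n,(x,y) in dict(cream=(248,198),tan=(309,207),jar=(342,186),dish=(223,173)).items(): print(n,d[y-4:y+5,x-4:x+5].mean())
cs=capture("side")["pixels"]
E
```

```text
black, rack frame mm 180 [-13.387381 -19.360783] [54.792484 14.922898] ((20.60797691345215, -2.290628433227539), (68.42357635498047, 33.19976806640625), 1.4126064777374268)
125 130 129 130 132 135 133 137 133 137 134 137 138 134 135 135 135 136 134 136 138 137 136 139 134 136 136 133 135 133 135 134 124 115 108  93  89  84  78  75  78  77
110 113 106  97  93 101 128 127 111  96  99 111 112 122 127 125 130 131 133 133 134 138 139 137 136 136 136 138 136 135 137 139 134 136 135 137 136 137 134 133 136 138
116 109 116 100  95 141 156 157 127  90  66  55  65  58  48  44  52  54  60  61  69  81  88 109 116 125 127 130 133 134 134 138 139 136 139 135 138 139 134 138 137 139
112 111 111  98 101 144 159 153 118  88  63  59  49  52  46  42  47  46  48  47  49  44  60  97  85  65  66 105 112 112 108 105  93  93  98 115 118 125 125 129 130 132
111 112 110  98  99 148 153 115  82  72  62  74  59  44  46  45  48  53  50  46  45  52  68  87  81  69  77 106 115 111 116 113 102  93 110 149 154 155 138  96  70  78
114 108 111 102  96 108 113  90  75  68  63  69  59  48  47  47  48  41  46  48  50  50
[... 984 characters left out ...]
  45  48  47  44  69  89  60  52  73  87  90  98 105 106 110 132 136 144 140 141 137  97  63  75 116 121
136 137 138 139 140 142 141 141 142 142 110  88  82  74  72  65  60  50  45  43  76  90  86  92 122 134 137 137 141 142 139 140 141 139 142 143 121  79  54  75  79 114
138 138 140 138 140 139 140 136 136 136 139 143 140 142 142 138 141 136 126  95  77  89  92  92  87  88  89  93 103 113 125 132 131 129 134 139 136 114 101 124 112 118
136 137 139 137 137 138 140 140 138 137 139 139 137 135 141 135 132 101  69  65 101 114 111 107 103 109 103  99 100  98  93  95  94  90  86  85  94  95 113 101  83  79
cream 11.716049382716049
tan 4.506172839506172
jar 5.530864197530864
dish 4.580246913580247
```

The brick is square to 1.4° and centred. For depth I'll compare its near end with the stored bricks in the same picture, and check that nothing else moved.

```bash
python3 - <<'E'
from h import *
c=capture("top");a=cv2.imread("pics/top0.png").astype(int);im=c["pixels"].astype(int)
def near(m,u0,u1):
    w=np.zeros(m.shape,bool);w[176:224,u0:u1]=1
    n,l,st,ct=cv2.connectedComponentsWithStats((m&w).astype(np.uint8));i=1+np.argmax(st[1:,4]);v,u=np.nonzero(l==i)
    P=np.array([rk(cast(c,p,.05)) for p in zip(u,v)])*1000;return len(u),np.round(np.percentile(P,2,axis=0),1),np.round(P.mean(0),1)
for n,x in(("before",a),("now",im)):
    B,G,R=x[...,0],x[...,1],x[...,2]
    print(n,"cream",near((R>B+14)&(R>95),238,258),"tan",near((R>B+30),298,320))
print("black",near(im.max(2)<60,262,298))
E
```

```text
before cream (180, array([-8.2, 84.8]), array([23.1, 99.9])) tan (187, array([ -10.7, -122.4]), array([  21. , -107.1]))
now cream (173, array([-7.3, 84.8]), array([23.8, 99.7])) tan (190, array([ -10.7, -122.7]), array([  21. , -107.3]))
black (199, array([-12.6, -18.7]), array([21.4, -2.6]))
```

The brick is level with the stored ones, hard against the stop, centred and square. The cream and tan bricks haven't moved, and the hand is clear.

```bash
python3 -c "
from h import *
print(finish_job())"
```

```text
the job is handed in; nothing more can be done
None
```

I handed the job in after about 15 s of robot time. The fingertip ran along rail lengths 1, 2 and 3 only, and the black brick was then pushed upright into the third gap until it met a hard stop. The last top picture showed it square, centred and about level with the stored bricks, and the hand is clear. The stop bar wasn't visible, so the depth is judged from that stop, and no pass or fail result came back.

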